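# Call the pool shot and start the shot clock

## Robot

A 6-joint arm with a two-finger parallel gripper is mounted at the origin on the work surface. World frame = base frame: x ahead of the robot, y to its left, z up, the work surface at z = 0. Lengths are in mm, angles in rad, forces in N, time in s.
With the tool pointing down it reaches from about 275 to 750 mm from the base axis. Payload 10.2 kg.
Tool frame: the origin (TCP) lies between the finger pads, 19 mm behind the fingertips; this is the grasp point; z points along the fingers, y is the line along which they close (so a half turn about z gives the same grasp; the last joint's range is limited). The gripper opens to 85 mm and grips with 20 to 120 N. Pads are 22 mm wide; open, the fingers measure 114 mm over their backs; the gripper's body (76 mm by 85 mm) begins 54 mm behind the grasp point. The pads swing forward as they close: fully open they stand 13 mm farther back than shut.
Start: joints at [1.026, 0.313, 1.498, -0, 1.331, -0.223], TCP at [166.057, 498.053, 249.994] pointing down, gripper open.
Joint ranges: [-2.94, 2.94], [-0.97, 2.17], [0.19, 2.56], [-1.23, 4.37], [0.02, 3.11], [-2.88, 2.88]. Speed limits (rad/s): [2.39, 2.39, 3.01, 3.14, 3.14, 3.14].

## Interface

Orientations are given as a unit quaternion [w, x, y, z].
In Python, from rig import ctrl gives the robot as it stands.
- The arm moves only by the tool arm_command, never from a script. Its argument "increments" is a list of rows, each an object with "dr": the turn, a rotation vector about the tool's x, y, z in units of pi/4 rad (1.0 is pi/4 rad), a list of three; "offset": the shift along the tool's x, y, z in units of 120 mm (1.0 is 120 mm), a list of three; "hand": the opening, from -1 (shut) to 1 (fully open). A call has 1 to 8 rows; each row shifts and turns the commanded pose from where the row before left it, along the tool's axes as they then stand; what a row does not reach is not made up. A row lasts 1/10 s, in which the tool goes at most 50 mm and 8.59 degrees, less where a joint would pass 70% of its speed; a pose out of reach is approached as far as the arm can. A call with a number of a shift or a turn outside -1 to 1 is refused whole. A call with a gripper value outside its range is refused whole. The fingers move at their own pace and stop on an object; "grip_force" is the grip in N (left out, the last holds). Time passes only in rows, so rows that do not move let the fingers close. It gives the time, the measured TCP pose, the force, the opening and the grip force at its end, in the units of the state.
- ctrl.sense(): the state, without advancing time (a new reading comes with each control period).
- ctrl.capture(name): name is "scene" or "side" or "wrist"; returns the picture (400x640x3 uint8, red, green, blue); there is no depth.
- ctrl.camera_info(name): a dict with "K" (3x3 intrinsics, pixels), "R" (3x3) and "t" (3): a world point X has camera coordinates R X + t. Camera axes: x right, y down, z forward; pixel columns grow to the right and rows downward; lengths in mm; the calibration is good to about 2 mm. A picture is of the moment at which its call begins: read the wrist's pose just before it. camera_info takes no time and is no camera call; for the wrist camera it gives the pose at the moment of the call.
- ctrl.finish_job(): hands the job in; it is judged then, once.
The state is a dict: "time_s": time; "joints": joint angles; "dq": joint speeds; "tau": joint torques, N m; "eef_pos": TCP position; "ee_rot": TCP orientation; "force": force on the tool from outside, world axes, zero at the start; "wrist_torque": the same for the moment, N m; "grip_width": opening from 0.0 (shut) to 1.0 (fully open); "grip_force": force on a finger pad.
Only numpy, scipy, OpenCV 4.12 (cv2) and the standard library are available. Lean on these libraries where they do the work, as an engineer would, in place of code of your own. Each camera call takes 0.05 s, during which the arm holds its last target. There are 200 camera calls.

## Task

Call the next shot at the pool table: with the fingertips, point straight down at the ball that lies close to the cushion, from just above it, and stay there for two seconds; then point in the same way at the side pocket, from just above its mouth, for two seconds. Then press the button of the shot timer on the wooden rail all the way down, let it come up again and leave the hand clear. Do not touch or move any ball or chalk.

Things in the scene. Friction and masses are not known exactly. Their poses are not given: they have to be found in the camera images.
- cushion_ball_center (a point): Centre of the ball that lies close to the cushion (the ball to be called): a plain dark red pool ball, 57 mm in diameter, loose on the cloth, with a gap of 5 to 15 mm to the cushion; its centre is 28.5 mm above the cloth (z = 0). It lies to the left or to the right of the side pocket. It rolls away at a touch.
- open_ball_center (a point): Centre of a second ball, just like the first one (dark red, 57 mm), but lying out in the open, its centre 110 to 145 mm from the cushion. Leave alone.
- cue_ball_center (a point): Centre of the white cue ball, 57 mm, also out in the open, 110 to 145 mm from the cushion. Leave alone.
- side_pocket (a point): The side pocket: a round black hole, 110 mm across, in the far long side of the table, in the 136 mm gap between the two far cushions, 45 mm behind their front edges. The point is the centre of its mouth at cloth level (z = 0); x points across the rail away from the robot, y along it. A black collar and the rail stand 45 mm high round its back; the cushions are 40 mm high.
- timer_top (a point): Centre of the top face of the shot timer's round grey push button (36 mm across) when up; the button stands on a black housing fixed to the flat top of the wooden rail, which is 42 mm above the cloth. The timer stands left or right of the side pocket, 150 to 200 mm from it along the rail. Press it straight down; z is up.
- timer (a joint): Travel of the timer's button: 0 up, 0.006 m fully down; a spring of about 4 N at full travel pushes it up again when it is let go.
- chalk_cloth: Cue chalk, a loose 22 mm cube, 21 mm high, on the cloth near the cushion, on the other side of the pocket from the called ball. Origin: centre of its underside. Leave alone.
- chalk_rail: Cue chalk, a loose 22 mm cube, 21 mm high, on top of the wooden rail, on the other side of the pocket from the timer. Origin: centre of its underside. Leave alone.
- cushion_ball: The same ball as point cushion_ball_center; its origin is a point of the ball's surface (at the underside at the start). Use the centre.
- open_ball: The same ball as point open_ball_center; its origin is a point of the ball's surface (at the underside at the start). Use the centre.
- cue_ball: The same ball as point cue_ball_center; its origin is a point of the ball's surface (at the underside at the start). Use the centre.
Not all that is in view belongs to the job. Leave any blue, purple or yellow look-alike of the cushion_ball alone.

How it is judged (in metres and radians):
On the way, in this order (a step that is already met when the one before it is completed fails the run):
1. the tool point stays just above the ball by the cushion (within 25 mm sideways, 75 to 155 mm above the cloth), touching nothing, for 1.5 s (horizontal distance between the grasp point and cushion_ball_center below 0.025 m and height (world z) of the grasp point between 0.075 and 0.155 m and contact force between the fingers and anything else below 0.3 N), for 1.5 s.
2. then it stays just above the side pocket (within 30 mm sideways, 35 to 155 mm above the cloth), touching nothing, for 1.5 s (horizontal distance between the grasp point and side_pocket below 0.03 m and height (world z) of the grasp point between 0.035 and 0.155 m and contact force between the fingers and anything else below 0.3 N), for 1.5 s.
3. then the timer's button is pressed down by the fingers (at least 4.5 mm of its 6 mm) (value of joint timer above 0.0045 m and contact force between the fingers and anything else above 0.5 N), for 0.05 s.
At the end, for the whole second after the job is handed in: The timer's button is up again (within 1.5 mm), and all three balls and both chalks are within 8 mm of where they began (value of joint timer below 0.0015 m and distance of each of cushion_ball_center, open_ball_center, cue_ball_center, chalk_cloth, chalk_rail from where it was at the start of the episode below 0.008 m); the robot touches nothing.
It fails at once if a ball is touched by the robot (contact force between any of the fingers, the arm and cushion_ball above 0.2 N or contact force between any of the fingers, the arm and open_ball above 0.2 N or contact force between any of the fingers, the arm and cue_ball above 0.2 N).
It fails at once if a ball or a chalk is moved by more than 8 mm, or lifted (not (distance of each of cushion_ball_center, open_ball_center, cue_ball_center, chalk_cloth, chalk_rail from where it was at the start of the episode below 0.008 m)).
It fails at once if a chalk is touched by the robot (contact force between any of the fingers, the arm and chalk_cloth above 0.2 N or contact force between any of the fingers, the arm and chalk_rail above 0.2 N).
It also fails if it takes over 51 s, if anything falls off the work surface, if the arm or the gripper's body presses on something with over 40 N, if the wrist force passes 120 N, or if a joint passes its speed limit or range.

## Working session

There is one attempt and no reset: what is moved stays moved. The work goes in short steps, Python scripts to look and compute and a tool call to move; the robot and the scene stay as the last step left them, time stands still between calls to the robot, and variables do not carry over. Pictures are saved under pics/ and viewed, at most 10 in all, crops included, and the job is handed in when it is done.

Besides the shell and the picture viewer there is one more tool, called as a command line: name --argument value ..., lists and objects as JSON in quotes. arm_command: Moves the arm, as the interface text tells. Shifts and turns lie within -1 to 1; 1 stands for 120 mm of shift or pi/4 rad of turn. Its arguments: {"type":"object","properties":{"increments":{"type":"array"},"grip_force":{"type":"number"}},"required":["increments"]}

```bash
mkdir -p pics; ls
python3 - <<'E'
from rig import ctrl
import cv2,json
s=ctrl.sense();print(s)
for n in("scene","side"):
    im=ctrl.capture(n);cv2.imwrite(f"pics/{n}0.png",im[:,:,::-1])
    c=ctrl.camera_info(n);print(n,c)
E
```

```text
pics
{'time_s': 0.0, 'joints': array([ 1.02557546e+00,  3.13440706e-01,  1.49845329e+00, -1.99973774e-05,
        1.33097900e+00, -2.23422599e-01]), 'dq': array([-0.00094532,  0.00103697,  0.00020378, -0.00155058,  0.00020061,
       -0.00210502]), 'tau': array([-4.18557511e-04, -4.12266076e+01, -2.59747821e+01, -1.87056344e-04,
        4.12703172e-03,  1.18994086e-05]), 'eef_pos': array([165.94519638, 497.83495205, 249.43370942]), 'ee_rot': array([-2.31017419e-04,  1.60203409e-01,  9.87083815e-01, -5.97114495e-04]), 'force': array([-0.04419512,  0.77199795,  0.40835425]), 'wrist_torque': array([-0.03057039,  0.02019644,  0.00512164]), 'grip_force': 0.0, 'grip_width': 1.0018137857387424}
scene {'K': array([[466.88460565,   0.        , 314.98406043],
       [  0.        , 466.88460565, 192.8128253 ],
       [  0.        ,   0.        ,   1.        ]]), 'R': array([[ 0.83647151,  0.54780948,  0.01483887],
       [ 0.38559203, -0.56910297, -0.72625105],
       [-0.38940237,  0.61321006, -0.68726939]]), 't': array([-344.84620871, -174.46709779, 1303.96060564])}
side {'K': array([[519.30624623,   0.        , 323.12552558],
       [  0.        , 519.30624623, 190.07995346],
       [  0.        ,   0.        ,   1.        ]]), 'R': array([[ 0.84779504, -0.53026277, -0.00805981],
       [-0.31969551, -0.49889176, -0.80554441],
       [ 0.42312924,  0.68551324, -0.59248059]]), 't': array([-448.51252815,  157.01827455, 1109.15992767])}
```

View pics/scene0.png

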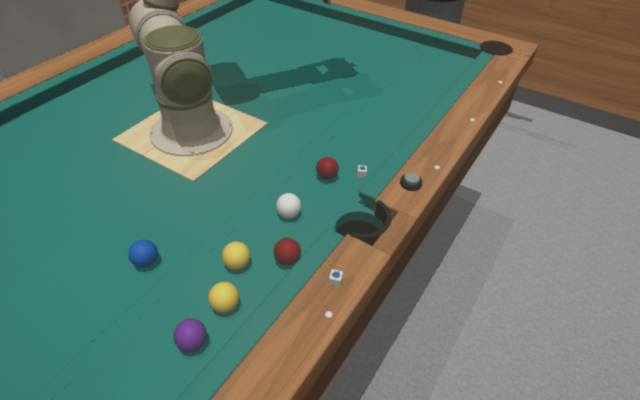

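View pics/side0.png

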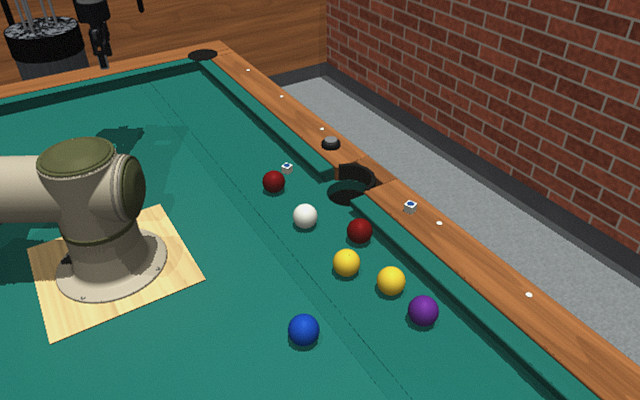

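The red balls are at scene (287,251) / side (359,231) and scene (327,168) / side (273,181). The first hugs the cushion, with the cloth chalk (362,171) on the other side of the pocket, so it fits. The timer is at scene (411,180) and the pocket at about (362,226). Next I measure them, with an enlarged crop.

```bash
cat > h.py <<'E'
import numpy as np,cv2
from rig import ctrl
def ray(n,u):
    c=ctrl.camera_info(n);R=c["R"];o=-R.T@c["t"];d=R.T@np.linalg.solve(c["K"],[u[0],u[1],1]);return o,d/np.linalg.norm(d)
def plane(n,u,z):
    o,d=ray(n,u);return o+d*(z-o[2])/d[2]
def tri(a,b):
    (o,d),(p,e)=ray("scene",a),ray("side",b)
    s=np.linalg.lstsq(np.c_[d,-e],p-o,rcond=None)[0];A=o+s[0]*d;B=p+s[1]*e
    return (A+B)/2,np.linalg.norm(A-B)
def blobs(m,mn=30):
    n,_,st,c=cv2.connectedComponentsWithStats(m.astype(np.uint8));return [(c[i].round(1),st[i].tolist()) for i in range(1,n) if st[i,4]>mn]
E
python3 - <<'E'
from h import *
I={n:cv2.imread(f"pics/{n}0.png") for n in("scene","side")}
for n,im in I.items():
    hsv=cv2.cvtColor(im,cv2.COLOR_BGR2HSV);h,s,v=cv2.split(hsv)
    print(n,"red")
    for c,st in blobs(((h<5)|(h>172))&(s>150)&(v>40),150):
        if st[4]<900: print(c,st,plane(n,c,28.5).round(1))
    roi=np.zeros(h.shape,bool)
    (x,y)=(411,180) if n=="scene" else (331,143)
    roi[y-15:y+15,x-15:x+15]=1
    print("btn");[print(c,st,plane(n,c,60).round(1)) for c,st in blobs((s<60)&(v>85)&roi,20)]
    print("dark");[print(c,st,plane(n,c,0).round(1)) for c,st in blobs((v<45),100) if abs(c[0]-355)<50]
a=I["scene"][140:300,250:450];b=I["side"][120:280,250:450]
cv2.imwrite("pics/crop.png",np.hstack([cv2.resize(k,None,fx=2,fy=2.,interpolation=3) if 0 else cv2.resize(k,(400,320),interpolation=2) for k in(a,b)]))
E
```

```text
scene red
btn
[411.7 177.5] [404, 173, 16, 11, 136] [615.9  96.6  60. ]
dark
side red
[273.1 179.6] [263, 171, 21, 19, 306] [415.5  55.3  28.5]
[359.3 229.5] [347, 218, 25, 25, 445] [ 487.2 -218.3   28.5]
btn
[341.2 130.9] [334, 128, 12, 10, 64] [664.1 120.6  60. ]
[330.5 139.1] [324, 136, 14, 7, 71] [615.3  99.5  60. ]
dark
[330.3 145.7] [322, 140, 18, 10, 101] [649.4 153.7   0. ]
[357.2 174.7] [339, 164, 39, 27, 619] [630.2  -7.8   0. ]
[344.5 196.3] [328, 188, 36, 23, 387] [549.2 -68.3   0. ]
```

View pics/crop.png

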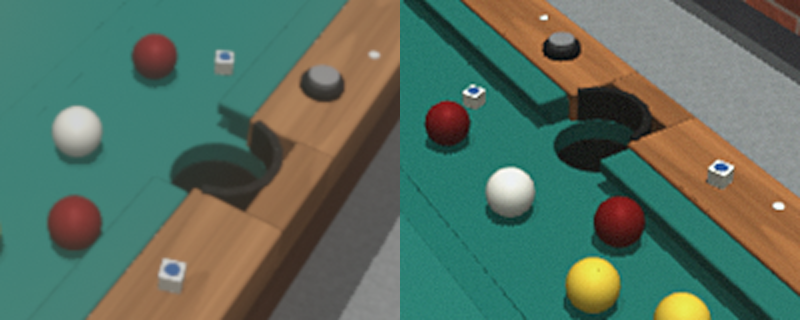

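The crop confirms it: the red ball at scene crop (75,222) lies against the cushion, and the one at (155,57) is in the open beside the cloth chalk. The pocket rim's left edge is at scene crop (170,172). The button is at (322,78), and the rail chalk at (172,275) is on the other side from it.

Run:
```python
from h import *
from scipy.optimize import least_squares
P={}
for n in("scene","side"):
    hsv=cv2.cvtColor(cv2.imread(f"pics/{n}0.png"),cv2.COLOR_BGR2HSV);h,s,v=cv2.split(hsv)
    m=((h<8)|(h>168))&(s>100)&(v>15)
    P[n]=[]
    for c,st in blobs(m,250):
        if st[2]<32 and st[3]<32 and st[1]>140:
            e=np.array([st[0]+st[2]/2-.5,st[1]+st[3]/2-.5]);P[n].append(e);print(n,e,st,plane(n,e,28.5).round(1))
P["scene"].sort(key=lambda p:p[1]);P["side"].sort(key=lambda p:p[1])
for a,b in zip(P["scene"],P["side"]):print("ball",tri(a,b))
print("btn",tri((411.7,177.5),(330.5,139.1)))
sc=[(335,226),(350,213),(342.5,235),(340,218)];sd=[(327,193.5),(332.5,185),(335,202.5),(347.5,205)]
A=np.array([plane("scene",p,0)[:2] for p in sc]);B=np.array([plane("side",p,0)[:2] for p in sd])
print(A.round(),B.round())
for Q in(A,B,np.r_[A,B]):
    f=least_squares(lambda c:np.hypot(*(Q-c).T)-55,[600,-70]);print("pocket",f.x,f.fun.round(1))
# cushion end nose corners (top, z~40)
print("corners", plane("scene",(359.5,192.5),40),plane("side",(331,181),0),plane("scene",(327,229),40),plane("side",(351,202),40),plane("side",(320,172),40))
print("chalks",tri((336,277),(410.5,206)),tri((362.5,171),(287,168)))
```

```text
scene [327. 166.] [317, 158, 21, 17, 285] [412.5  53.2  28.5]
scene [287. 250.] [275, 238, 25, 25, 498] [ 486.8 -219.7   28.5]
side [625.  172.5] [611, 159, 29, 28, 320] [1183.3 -400.1   28.5]
side [273.5 181. ] [263, 171, 22, 21, 368] [413.5  49.3  28.5]
side [359. 230.] [347, 218, 25, 25, 494] [ 485.6 -219.3   28.5]
ball (array([ 688.87720108, -526.48467242,  424.20405102]), np.float64(246.25618037285065))
ball (array([ 413.53278448, -106.33688705,   28.72074635]), np.float64(208.66073060231906))
btn (array([615.33420573,  98.68909969,  59.38468282]), np.float64(1.9299793273680486))
[[521. -84.]
 [529. -30.]
 [549. -98.]
 [518. -57.]] [[ 519.  -35.]
 [ 550.  -12.]
 [ 515.  -77.]
 [ 536. -101.]]
pocket [573.93075691 -54.82115136] [ 5.4 -3.7 -5.1  1.1]
pocket [569.07191457 -60.71103507] [ 1.6 -2.4  0.9 -2.3]
pocket [571.97363436 -58.06926529] [ 2.1 -3.7 -8.9 -0.9  3.1 -3.7  4.5  1.6]
corners [531.33310048   3.6527826   40.        ] [556.5094172   5.3713945   0.       ] [ 529.4132562  -133.52758768   40.        ] [ 519.46863999 -138.42266588   40.        ] [523.83921009   5.96883328  40.        ]
chalks (array([ 614.37533492, -237.41093015,   53.18297673]), np.float64(0.4675584314429469)) (array([484.05574029, 109.08104422,   7.7307435 ]), np.float64(1.0713232468275595))
```

Ball (486,-219), centre height fits and it is 39 mm from the cushion edge (x≈525). Pocket about (570,-63), button (615,98.5) with its top at 59.5. These agree with the sizes given. Moving with the fingers shut.

arm_command --increments '[{"dr":[0,0,0],"offset":[-0.184,-0.201,0],"hand":-1},{"dr":[0,0,0],"offset":[-0.184,-0.201,0],"hand":-1},{"dr":[0,0,0],"offset":[-0.184,-0.201,0],"hand":-1},{"dr":[0,0,0],"offset":[-0.184,-0.201,0],"hand":-1},{"dr":[0,0,0],"offset":[-0.184,-0.201,0],"hand":-1},{"dr":[0,0,0],"offset":[-0.184,-0.201,0],"hand":-1},{"dr":[0,0,0],"offset":[-0.184,-0.201,0],"hand":-1},{"dr":[0,0,0],"offset":[-0.184,-0.201,0],"hand":-1}]'

```text
time_s: 0.9
eef_pos: [272.7, 257.9, 249.8]
ee_rot: [-0.0, 0.16, 0.987, -0.0]
force: [0.9, 0.7, 0.2]
grip_width: 0.001
grip_force: 0.0
```

arm_command --increments '[{"dr":[0,0,0],"offset":[-0.184,-0.201,0],"hand":-1},{"dr":[0,0,0],"offset":[-0.184,-0.201,0],"hand":-1},{"dr":[0,0,0],"offset":[-0.184,-0.201,0],"hand":-1},{"dr":[0,0,0],"offset":[-0.184,-0.201,0],"hand":-1},{"dr":[0,0,0],"offset":[-0.184,-0.201,0],"hand":-1},{"dr":[0,0,0],"offset":[-0.184,-0.201,0],"hand":-1},{"dr":[0,0,0],"offset":[-0.184,-0.201,0],"hand":-1},{"dr":[0,0,0],"offset":[-0.184,-0.201,0],"hand":-1}]'

```text
time_s: 1.7
eef_pos: [379.4, 18.9, 249.9]
ee_rot: [-0.0, 0.16, 0.987, 0.0]
force: [0.8, 0.7, -0.6]
grip_width: 0.001
grip_force: 0.0
```

arm_command --increments '[{"dr":[0,0,0],"offset":[-0.184,-0.201,0],"hand":-1},{"dr":[0,0,0],"offset":[-0.184,-0.201,0],"hand":-1},{"dr":[0,0,0],"offset":[-0.184,-0.201,0],"hand":-1},{"dr":[0,0,0],"offset":[-0.184,-0.201,0],"hand":-1},{"dr":[0,0,0],"offset":[-0.184,-0.201,0],"hand":-1},{"dr":[0,0,0],"offset":[-0.184,-0.201,0],"hand":-1},{"dr":[0,0,0],"offset":[-0.184,-0.201,0],"hand":-1},{"dr":[0,0,0],"offset":[-0.184,-0.201,0],"hand":-1}]'

```text
time_s: 2.5
eef_pos: [486.0, -219.9, 249.6]
ee_rot: [-0.0, 0.16, 0.987, 0.0]
force: [-0.3, 0.7, -0.1]
grip_width: -0.004
grip_force: 0.0
```

Run:
```python
from h import *
c0=ctrl.camera_info("wrist");im=ctrl.capture("wrist")[:,:,::-1].copy();cv2.imwrite("pics/w1.png",im)
for p in([486,-219.5,28.5],[570,-63,0],[615.3,98.7,59.5]):
    q=c0["K"]@(c0["R"]@np.array(p)+c0["t"]);print((q[:2]/q[2]).round(1),q[2])
```

```text
[318.7 176.5] 352.86825121753793
[450.2 193.6] 389.82646020579784
[622.  201.9] 331.0886330544742
```

View pics/w1.png

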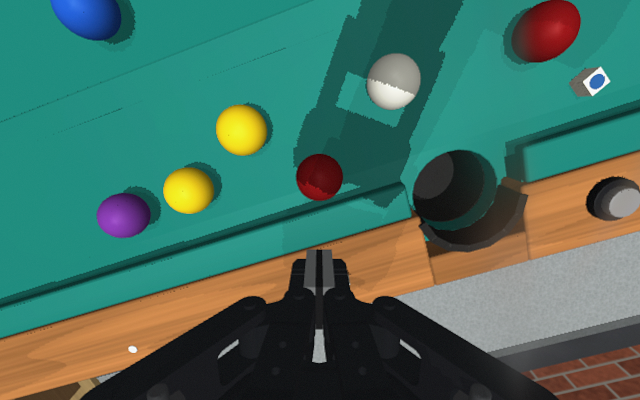

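The wrist view shows the called ball at (320,178) against a prediction of (319,176), and the button at (624,203) against (622,202). The pocket mouth is centred near (455,187) against (450,194), a few mm off. Going down over the ball and holding.

arm_command --increments '[{"dr":[0,0,0],"offset":[0,0,0.25],"hand":-1},{"dr":[0,0,0],"offset":[0,0,0.25],"hand":-1},{"dr":[0,0,0],"offset":[0,0,0.25],"hand":-1},{"dr":[0,0,0],"offset":[0,0,0.25],"hand":-1},{"dr":[0,0,0],"offset":[0,0,0.13],"hand":-1},{"dr":[0,0,0],"offset":[0,0,0],"hand":-1},{"dr":[0,0,0],"offset":[0,0,0],"hand":-1},{"dr":[0,0,0],"offset":[0,0,0],"hand":-1}]'

```text
time_s: 3.35
eef_pos: [486.2, -219.0, 115.5]
ee_rot: [0.001, 0.16, 0.987, -0.0]
force: [-0.5, -0.3, 0.2]
grip_width: 0.003
grip_force: 0.0
```

arm_command --increments '[{"dr":[0,0,0],"offset":[0,0,0],"hand":-1},{"dr":[0,0,0],"offset":[0,0,0],"hand":-1},{"dr":[0,0,0],"offset":[0,0,0],"hand":-1},{"dr":[0,0,0],"offset":[0,0,0],"hand":-1},{"dr":[0,0,0],"offset":[0,0,0],"hand":-1},{"dr":[0,0,0],"offset":[0,0,0],"hand":-1},{"dr":[0,0,0],"offset":[0,0,0],"hand":-1},{"dr":[0,0,0],"offset":[0,0,0],"hand":-1}]'

```text
time_s: 4.15
eef_pos: [485.7, -218.7, 114.4]
ee_rot: [-0.0, 0.16, 0.987, -0.0]
force: [-0.8, -0.3, 0.4]
grip_width: 0.002
grip_force: 0.0
```

arm_command --increments '[{"dr":[0,0,0],"offset":[0,0,0],"hand":-1},{"dr":[0,0,0],"offset":[0,0,0],"hand":-1},{"dr":[0,0,0],"offset":[0,0,0],"hand":-1},{"dr":[0,0,0],"offset":[0,0,0],"hand":-1},{"dr":[0,0,0],"offset":[0,0,0],"hand":-1},{"dr":[0,0,0],"offset":[0,0,0],"hand":-1},{"dr":[0,0,0],"offset":[0,0,0],"hand":-1},{"dr":[0,0,0],"offset":[0,0,0],"hand":-1}]'

```text
time_s: 4.95
eef_pos: [485.7, -218.7, 114.4]
ee_rot: [0.0, 0.16, 0.987, -0.0]
force: [-0.1, -1.2, 0.1]
grip_width: 0.0
grip_force: 0.0
```

arm_command --increments '[{"dr":[0,0,0],"offset":[0,0,0],"hand":-1},{"dr":[0,0,0],"offset":[0,0,0],"hand":-1},{"dr":[0,0,0],"offset":[0,0,0],"hand":-1},{"dr":[0,0,0],"offset":[-0.045,0.293,0],"hand":-1},{"dr":[0,0,0],"offset":[-0.045,0.293,0],"hand":-1},{"dr":[0,0,0],"offset":[-0.045,0.293,0],"hand":-1},{"dr":[0,0,0],"offset":[-0.045,0.293,0],"hand":-1},{"dr":[0,0,0],"offset":[-0.045,0.293,0],"hand":-1}]'

```text
time_s: 5.75
eef_pos: [567.4, -59.1, 114.4]
ee_rot: [0.0, 0.16, 0.987, -0.0]
force: [0.1, -0.6, 0.0]
grip_width: -0.003
grip_force: 0.0
```

arm_command --increments '[{"dr":[0,0,0],"offset":[0,0,0],"hand":-1},{"dr":[0,0,0],"offset":[0,0,0],"hand":-1},{"dr":[0,0,0],"offset":[0,0,0],"hand":-1},{"dr":[0,0,0],"offset":[0,0,0],"hand":-1},{"dr":[0,0,0],"offset":[0,0,0],"hand":-1},{"dr":[0,0,0],"offset":[0,0,0],"hand":-1},{"dr":[0,0,0],"offset":[0,0,0],"hand":-1},{"dr":[0,0,0],"offset":[0,0,0],"hand":-1}]'

```text
time_s: 6.55
eef_pos: [566.9, -60.6, 114.4]
ee_rot: [-0.0, 0.16, 0.987, -0.0]
force: [0.1, 0.4, -0.2]
grip_width: 0.001
grip_force: 0.0
```

arm_command --increments '[{"dr":[0,0,0],"offset":[0,0,0],"hand":-1},{"dr":[0,0,0],"offset":[0,0,0],"hand":-1},{"dr":[0,0,0],"offset":[0,0,0],"hand":-1},{"dr":[0,0,0],"offset":[0,0,0],"hand":-1},{"dr":[0,0,0],"offset":[0,0,0],"hand":-1},{"dr":[0,0,0],"offset":[0,0,0],"hand":-1},{"dr":[0,0,0],"offset":[0,0,0],"hand":-1},{"dr":[0,0,0],"offset":[0,0,0],"hand":-1}]'

```text
time_s: 7.35
eef_pos: [566.9, -60.5, 114.4]
ee_rot: [0.0, 0.16, 0.987, -0.0]
force: [0.5, -1.1, 0.1]
grip_width: -0.003
grip_force: 0.0
```

arm_command --increments '[{"dr":[0,0,0],"offset":[0,0,0],"hand":-1},{"dr":[0,0,0],"offset":[0,0,0],"hand":-1},{"dr":[0,0,0],"offset":[0,0,0],"hand":-1},{"dr":[0,0,0],"offset":[0,0,0],"hand":-1},{"dr":[0,0,0],"offset":[0,0,0],"hand":-1},{"dr":[0,0,0],"offset":[0,0,0],"hand":-1}]'

```text
time_s: 7.95
eef_pos: [566.9, -60.5, 114.4]
ee_rot: [0.0, 0.16, 0.987, -0.0]
force: [0.6, 0.3, 0.4]
grip_width: -0.001
grip_force: 0.0
```

Run:
```python
from h import *
c=ctrl.camera_info("wrist");im=ctrl.capture("wrist");cv2.imwrite("pics/w2.png",im[:,:,::-1])
for p in([570,-63,0],[615.3,98.7,59.5]):
    q=c["K"]@(c["R"]@np.array(p)+c["t"]);print((q[:2]/q[2]).round(1))
```

```text
[316.8 209.8]
[569. 229.]
```

View pics/w2.png

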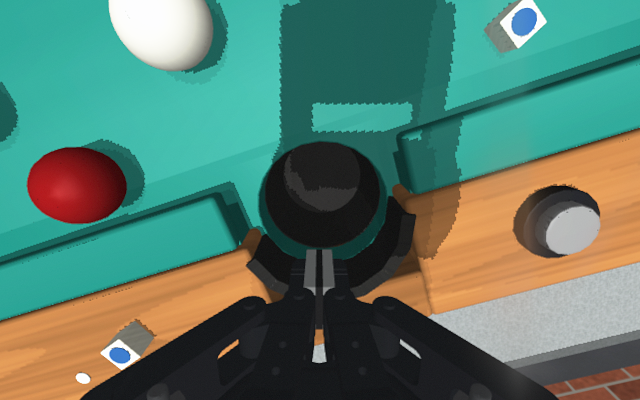

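The view shows the fingers over the pocket mouth, centred near (323,204) against a prediction of (317,210), so a few mm off. The button is at (572,231) against (569,229). Held over 2 s; on to the button at (615.5,100).

arm_command --increments '[{"dr":[0,0,0],"offset":[0.008,0.279,0],"hand":-1},{"dr":[0,0,0],"offset":[0.008,0.279,0],"hand":-1},{"dr":[0,0,0],"offset":[0.008,0.279,0],"hand":-1},{"dr":[0,0,0],"offset":[0.008,0.279,0],"hand":-1},{"dr":[0,0,0],"offset":[0.008,0.279,0],"hand":-1},{"dr":[0,0,0],"offset":[0,0,0],"hand":-1},{"dr":[0,0,0],"offset":[0,0,0],"hand":-1}]'

```text
time_s: 8.7
eef_pos: [615.2, 100.2, 114.2]
ee_rot: [-0.0, 0.16, 0.987, -0.0]
force: [0.4, -0.3, 0.6]
grip_width: -0.001
grip_force: 0.0
```

arm_command --increments '[{"dr":[0,0,0],"offset":[0,0,0.1],"hand":-1},{"dr":[0,0,0],"offset":[0,0,0.1],"hand":-1},{"dr":[0,0,0],"offset":[0,0,0.05],"hand":-1},{"dr":[0,0,0],"offset":[0,0,0.02],"hand":-1},{"dr":[0,0,0],"offset":[0,0,0.02],"hand":-1},{"dr":[0,0,0],"offset":[0,0,0],"hand":-1}]'

```text
time_s: 9.3
eef_pos: [615.4, 99.6, 79.7]
ee_rot: [0.0, 0.16, 0.987, -0.0]
force: [-1.5, -2.4, 2.4]
grip_width: -0.001
grip_force: 1.2
```

arm_command --increments '[{"dr":[0,0,0],"offset":[0,0,0.01],"hand":-1},{"dr":[0,0,0],"offset":[0,0,0.01],"hand":-1},{"dr":[0,0,0],"offset":[0,0,0.01],"hand":-1},{"dr":[0,0,0],"offset":[0,0,0],"hand":-1},{"dr":[0,0,0],"offset":[0,0,0],"hand":-1}]'

```text
time_s: 9.8
eef_pos: [615.6, 99.8, 76.7]
ee_rot: [0.001, 0.16, 0.987, -0.0]
force: [-2.4, -2.3, 7.5]
grip_width: -0.006
grip_force: 3.5
```

arm_command --increments '[{"dr":[0,0,0],"offset":[0,0,0.01],"hand":-1},{"dr":[0,0,0],"offset":[0,0,0.01],"hand":-1},{"dr":[0,0,0],"offset":[0,0,0],"hand":-1},{"dr":[0,0,0],"offset":[0,0,0],"hand":-1}]'

```text
time_s: 10.2
eef_pos: [615.7, 99.8, 76.4]
ee_rot: [0.001, 0.16, 0.987, -0.0]
force: [-10.2, -1.8, 22.7]
grip_width: 0.001
grip_force: 11.3
```

Run:
```python
from h import *
a=ctrl.capture("side")[90:190,270:390,::-1];b=ctrl.capture("wrist")[150:400,170:470,::-1]
cv2.imwrite("pics/p.png",np.hstack([cv2.resize(a,(480,400),interpolation=2),cv2.resize(b,(300,400))]))
```

```text
(no output)
```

View pics/p.png

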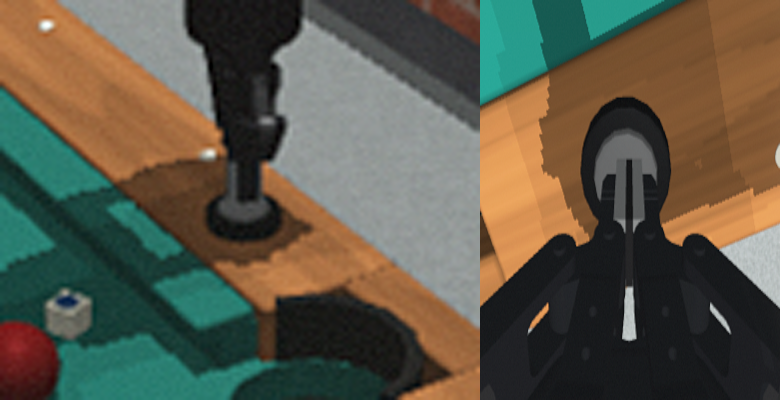

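The fingertips stand centred on the grey button (crop (243,205)), nearly flush with the housing and stopped at 23 N, so it is all the way down. Lifting off.

arm_command --increments '[{"dr":[0,0,0],"offset":[0,0,-0.05],"hand":-1},{"dr":[0,0,0],"offset":[0,0,-0.15],"hand":-1},{"dr":[0,0,0],"offset":[0,0,-0.25],"hand":-1},{"dr":[0,0,0],"offset":[0,0,-0.25],"hand":-1},{"dr":[0,0,0],"offset":[0,0,-0.25],"hand":-1},{"dr":[0,0,0],"offset":[0,0,0],"hand":-1},{"dr":[0,0,0],"offset":[0,0,0],"hand":-1},{"dr":[0,0,0],"offset":[0,0,0],"hand":-1}]'

```text
time_s: 11.1
eef_pos: [614.8, 100.0, 186.1]
ee_rot: [-0.001, 0.16, 0.987, -0.0]
force: [0.4, -0.8, 0.6]
grip_width: 0.002
grip_force: 0.0
```

Run:
```python
from h import *
s=ctrl.sense();print(s["time_s"],s["eef_pos"],s["force"])
b=cv2.imread("pics/side0.png").astype(int);a=ctrl.capture("side")[:,:,::-1].astype(int)
for n,(x,y) in dict(cb=(359,231),ob=(273,181),cue=(305,216),chc=(287,168),chr=(410,206)).items():
    print(n,np.abs(a-b)[y-10:y+10,x-10:x+10].mean().round(1))
print(ctrl.finish_job())
```

```text
11.1 [614.79380915  99.95514177 186.07978636] [ 0.42883752 -0.82271084  0.64737676]
cb 3.7
ob 6.4
cue 4.4
chc 31.7
chr 4.6
the job is handed in; nothing more can be done
None
```

I pointed at the ball by the cushion and at the side pocket for about 2 s each, then pressed the timer button to its stop, lifted clear and handed the job in; no verdict came back. In the last picture the three balls and the rail chalk were where they began; the patch at the cloth chalk looked different, probably from the arm's shadow as nothing went near it, but I didn't check that.

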